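# Slide the tall tumbler under the coffee spout and start the brew

## Task

Make a coffee in the tall blue tumbler: push it low on its body with the fingertips, so that it slides upright across the counter, until its mouth is centred under the spout of the cream coffee machine. Then press the round white button on top of the machine all the way down and let go. Do not grip or lift the tumbler or let it tip, do not press the button before the tumbler stands in place, and leave the things around it where they are.

Things in the scene. Friction and masses are not known exactly. Their poses are not given: they have to be found in the camera images.
- tumbler: tall blue travel tumbler with steel trim, open, empty, loose on the counter 160-260 mm in front of the spout. Round, 165 mm high, 60 mm across at the foot widening evenly to 72 mm at the mouth, 200-400 g. Origin: centre of its underside; z up its axis. Counter friction 0.48-0.72: pushed higher than about 40 mm above the counter it may tip
- machine: fixed cream coffee machine, drip tray taken off. Origin on the counter straight below the spout, z up; the front looks along its own -x, roughly to world +y. In its frame: head from x = -42 mm (round front) to 240 mm, 120 mm wide, 195 to 300 mm high; below it only the spout and, from x = +53 mm back, the 120 mm wide column standing on the counter. Touching the column, the tumbler is too far in
- spout (a point): lower end of the black spout under the machine's head, 14 mm across, 183 mm above the counter, straight above the machine's origin; the tumbler belongs on the bare counter right below it
- brew_button_top (a point): centre of the top face of the round white brew button (38 mm across, in a chrome ring 54 mm across) on top of the machine's head, 35 mm behind the spout, 310 mm above the counter; it is pressed straight down
- brew_button (a joint): brew button: 0 when up, 0.006 m when fully down, where it is flush with its chrome ring; spring return, 1.5 N to start and 5 N fully down
- drip_tray: bystander: the machine's loose cream drip tray with slots, 105 x 120 x 24 mm, lying on the counter; origin at the centre of its underside
- pod_tray: bystander: shallow light wooden tray, 150 x 220 x 30 mm, holding two brown pods (50 mm high at most), a paper sachet and two orange sticks; origin at the centre of its underside
- pod: bystander: loose brown bell-shaped coffee pod, 52 mm across, 42 mm high, standing on the counter; origin at the centre of its underside
- cup: bystander: white espresso mug, 68 mm across, 62 mm high, handle on its +y side reaching 71 mm from its axis; origin at the centre of its underside
Things that resemble listed ones, but are neither listed nor needed, are in the scene too. There is more than one size of the tumbler; the job needs the largest.

How it is judged (in metres and radians):
On the way, in this order (a step that is already met when the one before it is completed fails the run):
1. the tumbler stands upright and still on the counter with its mouth centred under the spout (within 18 mm) (horizontal distance between tumbler and spout below 0.018 m and angle between tumbler's own z axis and vertical below 0.06 rad and linear speed of tumbler below 0.02 m/s), for 0.3 s.
2. the brew button is pressed down (at least 5 of its 6 mm) with the tumbler in place (value of joint brew_button above 0.005 m and horizontal distance between tumbler and spout below 0.018 m), for 0.1 s.
At the end, for the whole second after the job is handed in: The tumbler stands upright and at rest on the counter, its axis within 18 mm of the spout's, and the brew button has been pressed down (at least 5 of its 6 mm) and has come back up (all of step 1 and height (world z) of tumbler below 0.006 m and value of joint brew_button below 0.002 m); the robot touches nothing.
It fails at once if the tumbler tips (leans more than 0.3 rad) or is lifted off the counter (more than 14 mm) (angle between tumbler's own z axis and vertical above 0.3 rad or height (world z) of tumbler above 0.014 m).
It fails at once if the tumbler is gripped or hit hard (fingers on it with more than 20 N) (contact force between the fingers and tumbler above 20 N).
It fails at once if the tumbler is pushed on its upper half (grasp point more than 85 mm above the counter) (contact force between the fingers and tumbler above 0.5 N and height (world z) of the grasp point above 0.085 m).
It fails at once if the brew button is pressed while the tumbler is not under the spout (value of joint brew_button above 0.003 m and horizontal distance between tumbler and spout above 0.02 m).
It fails at once if the drip tray, pod tray, loose pod or cup is moved more than 20 mm (distance of any of drip_tray, pod_tray, pod, cup from where it was at the start of the episode above 0.02 m).
It also fails if it takes over 54 s, if anything falls off the work surface, if the arm or the gripper's body presses on something with over 40 N, if the wrist force passes 120 N, or if a joint passes its speed limit or range.

## Robot

A 6-joint arm with a two-finger parallel gripper is mounted at the origin on the work surface. World frame = base frame: x ahead of the robot, y to its left, z up, the work surface at z = 0. Lengths are in mm, angles in rad, forces in N, time in s.
With the tool pointing down it reaches from about 300 to 850 mm from the base axis. Payload 5.4 kg.
Tool frame: the origin (TCP) lies at the very end of the fingers, on their centre line; the grasp point (between the pads) lies 19 mm behind it (grip_depth is the distance from the TCP to the grasp point, in mm); z points along the fingers, y is the direction in which the jaws open and shut (so a half turn about z gives the same grasp; the last joint's range is limited). The gripper opens to 85 mm and grips with 20 to 120 N. Pads are 22 mm wide; open, the fingers measure 114 mm over their backs; the gripper's body (76 mm by 85 mm) begins 54 mm behind the grasp point. The pads swing forward as they close: fully open they stand 13 mm farther back than shut.
Start: joints at [-0.21, 0.158, 1.597, -0, 1.386, -0.21], TCP at [574.984, -0.018, 231.299] pointing down, gripper open.
Joint ranges: [-2.91, 2.91], [-0.94, 2.29], [0.18, 2.7], [-1.29, 4.43], [0.17, 2.64], [-3, 3]. Speed limits (rad/s): [2.57, 2.57, 3.14, 3.14, 3.14, 3.14].

## Interface

Orientations are given as a unit quaternion [x, y, z, w].
In Python, from bench import * gives the robot as it stands. The module is installed in compiled form; this text tells all that it offers.
- The arm moves only by the tool move_arm, never from a script. Its argument "steps" is a list of rows, each an object with "linear": the shift along the world's x, y, z in mm, a list of three; "rotation": the turn, a rotation vector about the world's x, y, z in rad, a list of three; "grip": the closure in counts, from 0 (fully open) to 255 (shut). A call has 1 to 10 rows; each row shifts and turns the pose as measured when the row begins; what a row does not reach is not made up. A row lasts 1/8 s, in which the tool goes at most 62.5 mm and 10.7 degrees, less where a joint would pass 70% of its speed; a pose out of reach is approached as far as the arm can. A call with a gripper value outside its range is refused whole. The fingers move at their own pace and stop on an object; the grip force is fixed at half the most. Time passes only in rows, so rows that do not move let the fingers close. It gives the time, the measured TCP pose, the force and the opening at its end, in the units of the state.
- read_state(): the state, without advancing time (a new reading comes with each control period).
- grab_frame(name): name is "scene" or "side" or "wrist"; returns the picture (480x640x3 uint8, blue, green, red); there is no depth.
- camera_params(name): a dict with "vertical_fov" (degrees; the focal length in pixels is half the picture's height over the tangent of half this angle, whatever the lens; pixels are square), "cx", "cy" (the principal point, pixels), "k1" (the pictures are not rectified: a ray, as slopes to the right and down, at radius r is drawn at 1 + k1 r^2 times it, then the intrinsics apply), "world_from_camera" (4x4, takes a point from camera to world coordinates). Camera axes: x right, y up, looking along -z (the intrinsics and any distortion apply to the point x, -y, -z); pixel columns grow to the right and rows downward; lengths in mm; the calibration is good to about 2 mm. A picture is of the moment at which its call begins: read the wrist's pose just before it. camera_params takes no time and is no camera call; for the wrist camera it gives the pose at the moment of the call.
- close_job(): hands the job in, once; it reports no verdict.
Trained networks look in the newest picture that a camera, given by its name, has taken for a name from the list of things; names that differ only in an ending like _2 or _b are one class to them, and where a whole thing is asked for, a point or a joint stands for the part that bears it (a point fixed in the world has none). Each returns a list of dicts, best first, with "conf" (0 to 1); they miss things now and then, are a little off and sometimes report something else, mostly with a low value. They report only what shows in the picture. A call takes as long as a camera call. They do not tell look-alikes from the thing itself.
- trace(name, camera): "mask" (480x640 bool, what is visible of it) and "location" ([column, row] in pixels, amid what is visible of it).
The state is a dict: "clock": time; "joints": joint angles; "joint_vel": joint speeds; "joint_efforts": joint torques, N m; "position": TCP position; "tool_rot": TCP orientation; "force": force on the tool from outside, world axes, zero at the start; "torque": the same for the moment, N m; "opening": opening from 0.0 (shut) to 1.0 (fully open).
Only numpy, scipy, OpenCV 4.12 (cv2) and the standard library are available. Lean on these libraries where they do the work, as an engineer would, in place of code of your own. Each camera call takes 0.05 s, during which the arm holds its last target. There are 200 camera calls.

## Working session

There is one attempt and no reset: what is moved stays moved. The work goes in short steps, Python scripts to look and compute and a tool call to move; the robot and the scene stay as the last step left them, time stands still between calls to the robot, and variables do not carry over. Pictures are saved under pics/ and viewed, about 8 in all and at most 12, crops included, and the job is handed in when it is done.

Besides the shell and the picture viewer there is one more tool, called after "Request:" by a JSON object that holds its "api" and its "payload", one argument or row to a line. move_arm: Moves the arm, as the interface text tells. Its arguments: {"type":"object","properties":{"steps":{"type":"array","items":{"type":"object","properties":{"linear":{"type":"array","items":{"type":"number"}},"rotation":{"type":"array","items":{"type":"number"}},"grip":{"type":"number"}}}}},"required":["steps"]}

```bash
mkdir -p pics
cat > h.py <<'E'
from bench import *
import numpy as np, cv2
def K(p):
    f=240/np.tan(np.radians(p["vertical_fov"])/2); return np.array([[f,0,p["cx"]],[0,f,p["cy"]],[0,0,1.]]), np.array([p["k1"],0,0,0,0.])
def ray(p,uv):
    k,d=K(p); s=cv2.undistortPoints(np.array([[uv]],float),k,d)[0,0]
    M=np.array(p["world_from_camera"]); return M[:3,3], M[:3,:3]@np.array([s[0],-s[1],-1])
def at_z(p,uv,z):
    o,r=ray(p,uv); return o+r*(z-o[2])/r[2]
def proj(p,P):
    M=np.linalg.inv(np.array(p["world_from_camera"])); c=(M[:3,:3]@np.atleast_2d(P).astype(float).T).T+M[:3,3]
    k,d=K(p); q=c*[1,-1,-1]; return cv2.projectPoints(q,np.zeros(3),np.zeros(3),k,d)[0][:,0]
E
python3 - <<'E'
from h import *
for c in ("scene","side"):
    im=grab_frame(c); cv2.imwrite(f"pics/{c}0.png",im); p=camera_params(c)
    print(c,np.round(np.array(p["world_from_camera"]),2).tolist(),p["vertical_fov"],p["k1"])
    for n in ("tumbler","machine","brew_button_top","cup","pod","drip_tray","pod_tray"):
        for r in trace(n,c)[:4]:
            m=r["mask"]; y,x=np.nonzero(m); print(n,round(r["conf"],2),r["location"],(x.min(),y.min(),x.max(),y.max()) if len(x) else None, np.round(at_z(p,r["location"],0)[:2]))
print(read_state())
E
```

```text
scene [[0.72, -0.55, 0.43, 984.29], [0.69, 0.56, -0.45, -442.1], [0.0, 0.62, 0.78, 1058.44], [0.0, 0.0, 0.0, 1.0]] 55.906626482887916 0.021959073680878006
tumbler 0.96 [371.6, 306.9] (np.int64(364), np.int64(289), np.int64(385), np.int64(325)) [665.  67.]
tumbler 0.9 [345.3, 272.7] (np.int64(332), np.int64(246), np.int64(361), np.int64(297)) [542.  98.]
tumbler 0.83 [308.0, 259.3] (np.int64(302), np.int64(241), np.int64(320), np.int64(278)) [435.  58.]
tumbler 0.46 [268.9, 278.9] (np.int64(259), np.int64(267), np.int64(278), np.int64(287)) [405. -63.]
machine 0.94 [231.9, 342.1] (np.int64(141), np.int64(253), np.int64(307), np.int64(431)) [ 478. -251.]
brew_button_top 0.58 [266.9, 279.1] (np.int64(260), np.int64(269), np.int64(277), np.int64(285)) [401. -68.]
cup 0.58 [370.4, 372.1] (np.int64(353), np.int64(350), np.int64(383), np.int64(392)) [777. -69.]
cup 0.48 [267.8, 276.1] (np.int64(259), np.int64(268), np.int64(278), np.int64(286)) [395. -59.]
pod 0.64 [403.9, 334.7] (np.int64(392), np.int64(325), np.int64(412), np.int64(345)) [775.  63.]
drip_tray 0.88 [152.0, 310.4] (np.int64
[... 1313 characters left out ...]
51)) [ 265. -351.]
{'clock': 0.8, 'joints': array([-2.10071645e-01,  1.58390794e-01,  1.59698995e+00,  1.12953605e-05,
        1.38618921e+00, -2.10075594e-01]), 'joint_vel': array([-0.00030435,  0.00037476,  0.00029774, -0.00075444,  0.00266614,
       -0.00042096]), 'joint_efforts': array([-1.32311474e-03, -3.95987678e+01, -3.31686580e+01, -2.23388033e-04,
        4.35921611e-04,  1.25663712e-05]), 'position': array([5.74992564e+02, 2.13200992e-04, 2.31309361e+02]), 'tool_rot': array([7.07106118e-01, 7.07107444e-01, 1.08328175e-05, 6.50088076e-06]), 'force': array([0.41238914, 0.05947113, 0.21416323]), 'torque': array([-0.02035238,  0.01774648, -0.00943879]), 'opening': 0.9985103428056565}
```

Run:
```python
import cv2
a=cv2.imread("pics/scene0.png")[170:440,120:490];b=cv2.imread("pics/side0.png")[130:340,180:440]
cv2.imwrite("pics/a.png",cv2.resize(a,None,fx=2.1,fy=2.1,interpolation=2));cv2.imwrite("pics/b.png",cv2.resize(b,None,fx=2.8,fy=2.8,interpolation=2))
```

```text
(no output)
```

View pics/a.png

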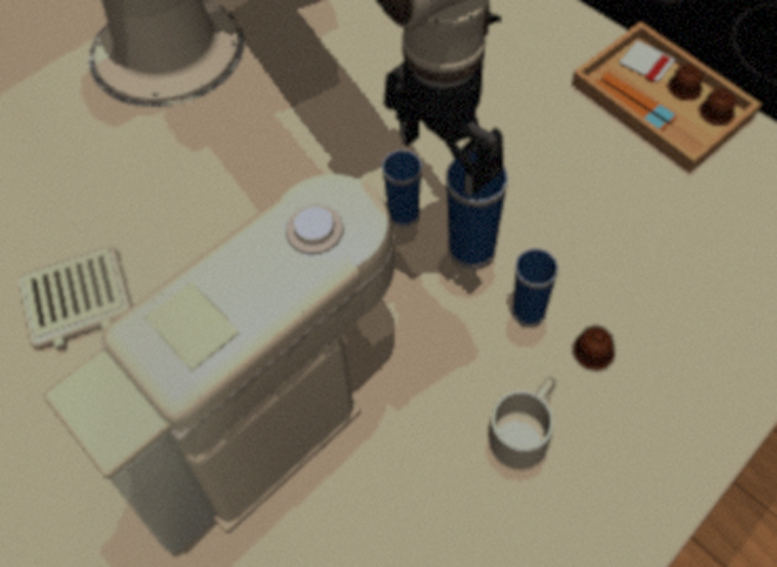

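View pics/b.png

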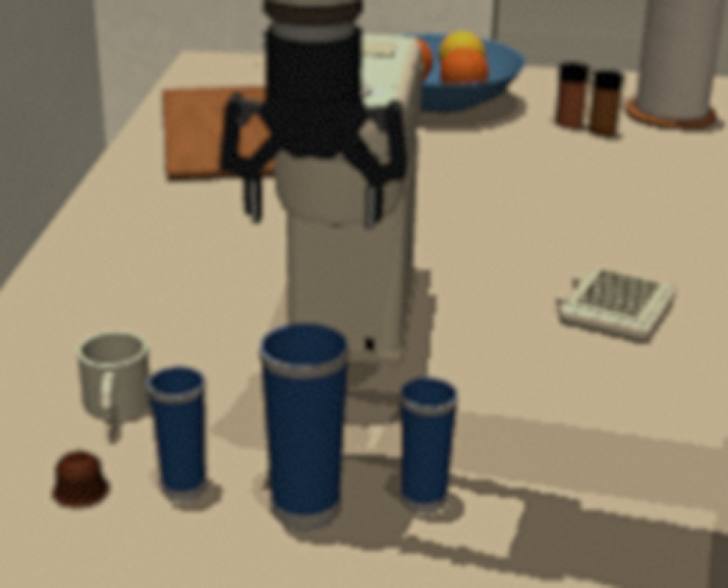

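Three blue tumblers show: scene (308,259), (345,273), (372,307). The middle one, at side (289,278), is clearly the tallest and widest, and stands in front of the machine. The flanking two are the small look-alikes. The button is at scene (269.5,276). Next I fit the positions.

```bash
cat > fit.py <<'E'
from h import *
from scipy.optimize import minimize
def cyl(p,x,y,r0,r1,h):
    a=np.linspace(0,2*np.pi,48); pts=np.vstack([np.c_[x+r*np.cos(a),y+r*np.sin(a),0*a+z] for r,z in((r0,0),(r1,h))])
    m=np.zeros((480*4,640*4),np.uint8); cv2.fillConvexPoly(m,cv2.convexHull(np.round((proj(p,pts)+.5)*4).astype(np.int32)),1); return m
def fit(p,mask,xy,r0=30,r1=36,h=165,free=False):
    M=cv2.resize(mask.astype(np.uint8),None,fx=4,fy=4,interpolation=0)
    def c(v):
        s=v[2]/100 if free else 1
        m=cyl(p,v[0],v[1],r0*s,r1*s,h*s); return 1-(m&M).sum()/max(1,(m|M).sum())
    v0=list(xy)+([75] if free else [])
    r=minimize(c,v0,method="Nelder-Mead",options=dict(initial_simplex=np.array([v0]+[np.array(v0)+15*np.eye(len(v0))[i] for i in range(len(v0))])))
    return np.round(r.x,1),round(r.fun,3)
E
python3 - <<'E'
from fit import *
ps=camera_params("side"); grab_frame("side")
for r in trace("tumbler","side"):
    y,x=np.nonzero(r["mask"]); b=at_z(ps,(x.mean(),y.max()-3),0)[:2]
    big=r["mask"].sum()>1500
    print(r["mask"].sum(),r["location"],fit(ps,r["mask"],b,free=not big),fit(ps,r["mask"],b,free=True))
pc=camera_params("scene"); grab_frame("scene")
for r in trace("tumbler","scene"):
    y,x=np.nonzero(r["mask"]); b=at_z(pc,(x.mean(),y.max()-3),0)[:2]
    print(r["mask"].sum(),r["location"],fit(pc,r["mask"],b),fit(pc,r["mask"],b,free=True))
f=lambda u,v:(120+(u+.5)/2.1-.5,170+(v+.5)/2.1-.5)
for r in trace("brew_button_top","scene")[:2]:
    print("btn",r["conf"],r["location"],at_z(pc,r["location"],308))
print("eye",at_z(pc,f(313,222),310))
for a,b in(((107,335),(285,190)),((178,418),(345,290))):
    A,B=at_z(pc,f(*a),300),at_z(pc,f(*b),300); d=B-A; print(A[:2],B[:2],np.degrees(np.arctan2(d[1],d[0])))
for n,z,c in(("cup",30,"scene"),("pod",20,"scene")):
    print(n,[np.round(at_z(pc,r["location"],z)) for r in trace(n,c)[:1]])
g=cv2.imread("pics/scene0.png")[245:345,170:330]
cv2.imwrite("pics/c.png",cv2.resize(cv2.imread("pics/scene0.png")[250:400,150:350],None,fx=4,fy=4,interpolation=2))
E
```

```text
891 [242.7, 282.4] (array([690.8,  37.8,  68. ]), np.float64(0.045)) (array([690.8,  37.8,  68. ]), np.float64(0.045))
2042 [288.6, 277.0] (array([577.9,  55.9]), np.float64(0.032)) (array([577.9,  55.9,  99.8]), np.float64(0.032))
872 [331.9, 287.5] (array([476.2,  32.5,  67.5]), np.float64(0.037)) (array([476.2,  32.5,  67.5]), np.float64(0.037))
600 [308.7, 256.8] (array([470.1,  39.6]), np.float64(0.549)) (array([473.8,  35.3,  68.7]), np.float64(0.063))
657 [373.9, 306.9] (array([680.5,  44.9]), np.float64(0.551)) (array([685.7,  41. ,  68. ]), np.float64(0.039))
1127 [343.0, 272.6] (array([576. ,  56.6]), np.float64(0.208)) (array([575.9,  57.1,  98.7]), np.float64(0.205))
btn 0.85 [267.3, 275.1] [ 564.36434402 -169.90795413  308.        ]
btn 0.18 [232.1, 345.4] [ 630.47719889 -310.467425    308.        ]
eye [ 568.19330483 -169.15458456  310.        ]
[ 521.65080723 -366.65649653] [ 515.46182504 -159.87288035] 91.71433665320511
[ 626.26142587 -368.76632729] [ 637.75500733 -193.73465874] 86.24302489994766
cup [array([781., -78.,  30.])]
pod [array([785.,  41.,  20.])]
```

View pics/c.png

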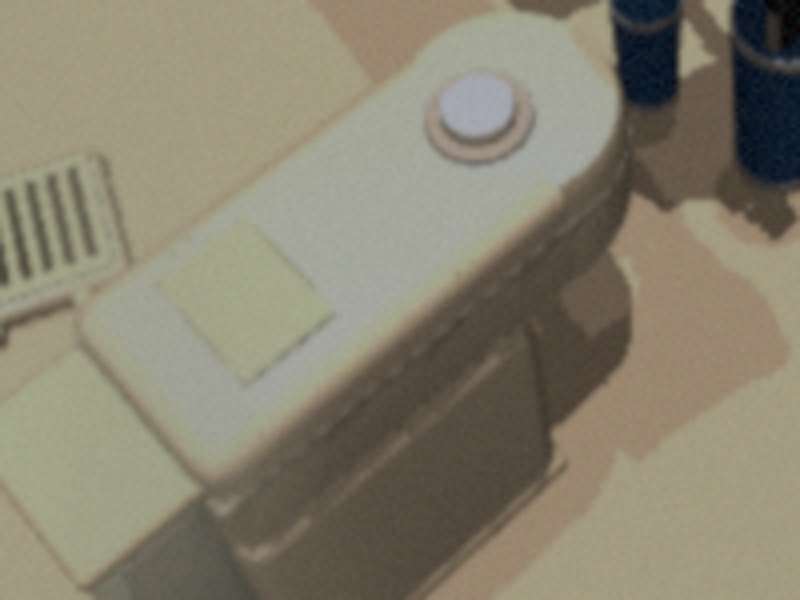

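The fits agree with the stated sizes: the tallest tumbler has scale 1.00 and the look-alikes 0.68. Tumbler is at about (577.5,56), button at (566,-170), and machine yaw is about 89°. That puts the spout near (567,-135), 191 mm from the tumbler. I'll back off to +y, tilt so the wrist stays clear of the head, and half close the fingers as a cradle.

Request:
{"api": "move_arm", "payload": {
  "steps": [
    {"linear": [0,40,10],"rotation": [0,0,0],"grip": 128},
    {"linear": [0,50,0],"rotation": [-0.18,0,0],"grip": 128},
    {"linear": [0,50,0],"rotation": [-0.18,0,0],"grip": 128},
    {"linear": [0,40,0],"rotation": [-0.18,0,0],"grip": 128},
    {"linear": [0,0,0],"rotation": [-0.18,0,0],"grip": 128},
    {"linear": [0,0,0],"rotation": [0,0,0],"grip": 128}
  ]
}}

```text
clock: 1.9
position: [576.1, 184.2, 242.8]
tool_rot: [0.661, 0.658, -0.251, 0.261]
force: [-0.7, -0.6, 0.1]
opening: 0.496
```

Run:
```python
from fit import *
from scipy.spatial.transform import Rotation as R
s=read_state(); print(s["position"],R.from_quat(s["tool_rot"]).as_matrix().round(3).tolist())
p=camera_params("wrist"); im=grab_frame("wrist"); cv2.imwrite("pics/w1.png",im); print(p["world_from_camera"][:3,3] if hasattr(p["world_from_camera"],'shape') else p["world_from_camera"])
for n in("tumbler","brew_button_top","spout"):
    for r in trace(n,"wrist"): 
        print(n,r["conf"],r["location"],at_z(p,r["location"],310).round(1))
        if n=="tumbler" and r["mask"].sum()>0: print(r["mask"].sum(),fit(p,r["mask"],(577,56)))
for n in ("scene",):
    pc=camera_params(n); grab_frame(n)
    for r in trace("tumbler",n):
        if r["mask"].sum()>1000: print(fit(pc,r["mask"],(577,56),free=True))
```

```text
[576.08737062 184.1713833  242.7538023 ] [[0.009, 1.0, 0.013], [0.738, 0.002, -0.675], [-0.675, 0.016, -0.738]]
[575.80061021 328.99259673 301.76933993]
tumbler 0.93 [317.9, 223.7] [575.7 340.3 310. ]
15301 (array([576.4,  59.7]), np.float64(0.02))
tumbler 0.91 [209.8, 205.3] [579.2 339.2 310. ]
6018 (array([577.,  56.]), np.float64(1.0))
tumbler 0.6 [438.1, 201.8] [571.9 339.2 310. ]
5935 (array([577.,  56.]), np.float64(1.0))
brew_button_top 0.36 [314.2, 372.5] [576.1 358.4 310. ]
spout 0.76 [317.5, 373.1] [575.9 358.5 310. ]
(array([574.5,  58.3,  99.3]), np.float64(0.044))
```

View pics/w1.png

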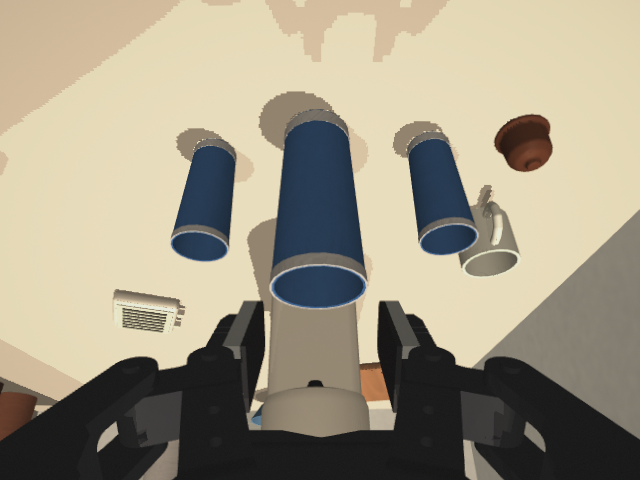

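The wrist view shows the big tumbler in the middle (foot at (317,118), mouth (318,287)), the two small ones clear on either side, and the black spout tip at (316,384). The gap is clear. I'll work out the spout and lower the tool at the same time.

Run:
```python
from h import *
p=camera_params("wrist")
for uv in((317.5,373.1),(314.2,372.5),(316,382)):
  o,r=ray(p,uv)
  for z in(183,187,190): print(uv,at_z(p,uv,z).round(1))
  print("at y=-135", (o+r*(-135-o[1])/r[1]).round(1))
print("predicted", proj(p,[[567,-135,183],[567,-142,183],[567,-135,195],[567,-128,183],[567,-92,195]]).round(1).tolist())
```

```text
(317.5, 373.1) [ 575.5 -115.9  183. ]
(317.5, 373.1) [ 575.6 -101.8  187. ]
(317.5, 373.1) [575.7 -91.1 190. ]
at y=-135 [ 575.4 -135.   177.6]
(314.2, 372.5) [ 572.  -113.3  183. ]
(314.2, 372.5) [572.2 -99.3 187. ]
(314.2, 372.5) [572.4 -88.7 190. ]
at y=-135 [ 571.7 -135.   176.9]
(316, 382) [ 573.3 -152.2  183. ]
(316, 382) [ 573.5 -136.9  187. ]
(316, 382) [ 573.6 -125.4  190. ]
at y=-135 [ 573.5 -135.   187.5]
predicted [[310.1, 378.1], [310.3, 379.8], [310.2, 389.0], [309.9, 376.4], [309.1, 378.5]]
```

Request:
{"api": "move_arm", "payload": {
  "steps": [
    {"linear": [0,-10,-55],"rotation": [0,0,0],"grip": 128},
    {"linear": [0,-10,-55],"rotation": [0,0,0],"grip": 128},
    {"linear": [0,-10,-55],"rotation": [0,0,0],"grip": 128},
    {"linear": [0,-10,-40],"rotation": [0,0,0],"grip": 128},
    {"linear": [0,0,-14],"rotation": [0,0,0],"grip": 128},
    {"linear": [0,0,0],"rotation": [0,0,0],"grip": 128}
  ]
}}

```text
clock: 2.95
position: [582.6, 133.7, 32.5]
tool_rot: [0.672, 0.65, -0.24, 0.262]
force: [-0.1, 0.5, 0.9]
opening: 0.495
```

Request:
{"api": "move_arm", "payload": {
  "steps": [
    {"linear": [-5,-4,-10],"rotation": [0,0.04,0.02],"grip": 128},
    {"linear": [-1,-4,-3],"rotation": [0,0,0],"grip": 128},
    {"linear": [0,0,0],"rotation": [0,0,0],"grip": 128}
  ]
}}

```text
clock: 3.32
position: [579.5, 126.6, 23.5]
tool_rot: [0.661, 0.662, -0.248, 0.252]
force: [0.3, -0.1, 1.5]
opening: 0.499
```

Request:
{"api": "move_arm", "payload": {
  "steps": [
    {"linear": [-3,-10,-2],"rotation": [0,0,0],"grip": 128},
    {"linear": [0,-8,0],"rotation": [0,0,0],"grip": 128},
    {"linear": [0,-8,0],"rotation": [0,0,0],"grip": 128},
    {"linear": [0,-6,0],"rotation": [0,0,0],"grip": 128},
    {"linear": [0,-6,0],"rotation": [0,0,0],"grip": 128},
    {"linear": [0,-6,0],"rotation": [0,0,0],"grip": 128},
    {"linear": [0,-6,0],"rotation": [0,0,0],"grip": 128},
    {"linear": [0,-6,0],"rotation": [0,0,0],"grip": 128},
    {"linear": [0,-6,0],"rotation": [0,0,0],"grip": 128}
  ]
}}

```text
clock: 4.45
position: [577.3, 61.6, 22.5]
tool_rot: [0.661, 0.662, -0.246, 0.253]
force: [0.7, 2.2, -0.0]
opening: 0.495
```

```bash
cat > look.py <<'E'
from fit import *
import sys
s=read_state(); g=[float(a) for a in sys.argv[1:3]]; print("tcp",s["position"].round(1),"F",s["force"].round(1))
for n in ("wrist","side","scene"):
    p=camera_params(n); grab_frame(n)
    L=[r for r in trace("tumbler",n)]
    for r in L:
        f=fit(p,r["mask"],g)
        if f[1]<.6: print(n,round(r["conf"],2),r["mask"].sum(),f)
E
python3 look.py 577 40
```

```text
tcp [577.3  61.6  22.5] F [ 0.7  2.2 -0. ]
wrist 0.58 19908 (array([578.3,  35.4]), np.float64(0.369))
scene 0.78 1341 (array([577.3,  32.2]), np.float64(0.052))
```

Request:
{"api": "move_arm", "payload": {
  "steps": [
    {"linear": [0,-7,0],"rotation": [0,0,0],"grip": 128},
    {"linear": [-0.4,-8,0],"rotation": [0,0,0],"grip": 128},
    {"linear": [-0.4,-8,0],"rotation": [0,0,0],"grip": 128},
    {"linear": [-0.4,-8,0],"rotation": [0,0,0],"grip": 128},
    {"linear": [-0.4,-8,0],"rotation": [0,0,0],"grip": 128},
    {"linear": [-0.4,-8,0],"rotation": [0,0,0],"grip": 128},
    {"linear": [-0.4,-8,0],"rotation": [0,0,0],"grip": 128},
    {"linear": [-0.4,-8,0],"rotation": [0,0,0],"grip": 128},
    {"linear": [-0.4,-8,0],"rotation": [0,0,0],"grip": 128},
    {"linear": [-0.4,-7,0],"rotation": [0,0,0],"grip": 128}
  ]
}}

```text
clock: 6.0
position: [573.4, -20.9, 22.5]
tool_rot: [0.661, 0.662, -0.246, 0.253]
force: [-0.4, 0.8, 0.4]
opening: 0.495
```

```bash
python3 look.py 575 -45
python3 - <<'E'
import cv2
from h import *
cv2.imwrite("pics/w2.png",grab_frame("wrist"))
E
```

```text
tcp [573.4 -20.9  22.5] F [-0.4  0.8  0.4]
wrist 0.82 19830 (array([574.2, -48.1]), np.float64(0.369))
scene 0.69 1264 (array([573.7, -48.1]), np.float64(0.151))
```

View pics/w2.png

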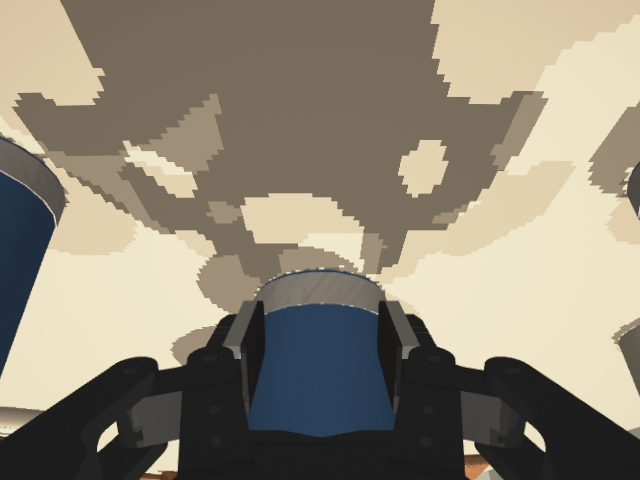

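The foot sits centred in the cradle at (320,290) and both look-alikes are clear. The tumbler is about 28 mm ahead of the TCP. I'll continue to TCP y ≈ -90, then check against the machine.

Request:
{"api": "move_arm", "payload": {
  "steps": [
    {"linear": [0,-7,0],"rotation": [0,0,0],"grip": 128},
    {"linear": [-0.4,-8,0],"rotation": [0,0,0],"grip": 128},
    {"linear": [-0.4,-8,0],"rotation": [0,0,0],"grip": 128},
    {"linear": [-0.4,-8,0],"rotation": [0,0,0],"grip": 128},
    {"linear": [-0.4,-8,0],"rotation": [0,0,0],"grip": 128},
    {"linear": [-0.3,-8,0],"rotation": [0,0,0],"grip": 128},
    {"linear": [-0.2,-8,0],"rotation": [0,0,0],"grip": 128},
    {"linear": [0,-7,0],"rotation": [0,0,0],"grip": 128},
    {"linear": [0,-5,0],"rotation": [0,0,0],"grip": 128},
    {"linear": [0,0,0],"rotation": [0,0,0],"grip": 128}
  ]
}}

```text
clock: 7.6
position: [571.2, -91.8, 22.4]
tool_rot: [0.661, 0.663, -0.246, 0.253]
force: [0.1, 0.4, -0.8]
opening: 0.496
```

```bash
python3 look.py 571 -116
python3 - <<'E'
from h import *
a=grab_frame("scene")[230:380,220:400]; b=grab_frame("side")[120:270,240:380]
cv2.imwrite("pics/d.png",np.hstack([cv2.resize(a,(480,400),interpolation=2),cv2.resize(b,(373-60,336),interpolation=2) if 0 else cv2.resize(b,(320,400),interpolation=2)]))
p=camera_params("scene"); 
for r in trace("brew_button_top","scene")[:1]: print(r["conf"],r["location"],at_z(p,r["location"],308).round(1))
p=camera_params("side")
for n in("spout","brew_button_top"):
  for r in trace(n,"side")[:2]: print(n,r["conf"],r["location"])
print(proj(p,[[570,-134,183],[568,-170,310]]))
E
```

```text
tcp [571.2 -91.8  22.4] F [ 0.1  0.4 -0.8]
wrist 0.76 19713 (array([ 571.8, -118.5]), np.float64(0.371))
0.54 [266.9, 277.0] [ 567.1 -173.4  308. ]
spout 0.96 [310.2, 177.8]
[[300.61639896 209.75550861]
 [303.1709149  158.58718495]]
```

View pics/d.png

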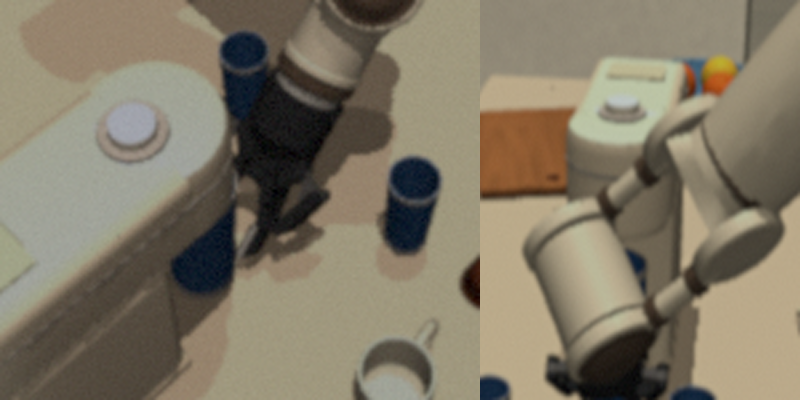

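The tumbler is at about (571.5,-119.5). The button is at scene (269,278) and side (302,158), which puts the spout at about (570.5,-136). One slow last push of 16 mm, then back off.

Request:
{"api": "move_arm", "payload": {
  "steps": [
    {"linear": [0,-5,0],"rotation": [0,0,0],"grip": 128},
    {"linear": [-0.3,-5,0],"rotation": [0,0,0],"grip": 128},
    {"linear": [-0.3,-4,0],"rotation": [0,0,0],"grip": 128},
    {"linear": [0,-2,0],"rotation": [0,0,0],"grip": 128},
    {"linear": [0,0,0],"rotation": [0,0,0],"grip": 128}
  ]
}}

```text
clock: 8.78
position: [570.9, -107.9, 22.3]
tool_rot: [0.661, 0.663, -0.245, 0.253]
force: [-0.3, 1.1, 0.4]
opening: 0.499
```

```bash
python3 look.py 571 -134
python3 - <<'E'
from h import *
p=camera_params("side")
A,B=at_z(p,(294.7,142.5),300),at_z(p,(328.8,143),300);C,D=at_z(p,(278.9,172),300),at_z(p,(326,172),300);print(A,B,(A+B)/2,at_z(p,(302.1,157.9),310))
E
```

```text
tcp [ 570.9 -107.9   22.3] F [-0.3  1.1  0.4]
wrist 0.84 19969 (array([ 571.8, -134.2]), np.float64(0.366))
[ 611.10354931 -345.96526131  300.        ] [ 511.82458816 -355.9468727   300.        ] [ 561.46406873 -350.95606701  300.        ] [ 571.29172165 -175.18198019  310.        ]
```

Tumbler and spout estimates agree within about 3 mm. Backing straight off, then up; untilting and closing the fingers.

Request:
{"api": "move_arm", "payload": {
  "steps": [
    {"linear": [0,12,0],"rotation": [0,0,0],"grip": 128},
    {"linear": [0,35,0],"rotation": [0,0,0],"grip": 128},
    {"linear": [0,50,0],"rotation": [0,0,0],"grip": 128},
    {"linear": [0,50,20],"rotation": [0,0,0],"grip": 128},
    {"linear": [0,30,55],"rotation": [0,0,0],"grip": 128},
    {"linear": [0,0,60],"rotation": [0,0,0],"grip": 255},
    {"linear": [0,0,60],"rotation": [0,0,0],"grip": 255},
    {"linear": [0,0,60],"rotation": [0.18,0,0],"grip": 255},
    {"linear": [0,0,60],"rotation": [0.18,0,0],"grip": 255},
    {"linear": [0,0,60],"rotation": [0.18,0,0],"grip": 255}
  ]
}}

```text
clock: 10.32
position: [562.0, 84.7, 400.6]
tool_rot: [0.696, 0.713, -0.057, 0.06]
force: [1.4, -0.4, -0.6]
opening: -0.001
```

```bash
python3 look.py 571 -136;python3 - <<'E'
from h import *
from scipy.spatial.transform import Rotation as R
s=read_state(); print(R.from_quat(s["tool_rot"]).as_matrix().round(3).tolist())
p=camera_params("side"); a=grab_frame("side"); cv2.imwrite("pics/e.png",cv2.resize(a[120:280,220:380],None,fx=3.7,fy=3.7,interpolation=2))
for r in trace("brew_button_top","side")[:2]: print(r["conf"],r["location"],at_z(p,r["location"],308))
for r in trace("spout","side")[:2]: print(r["conf"],r["location"])
E
```

```text
tcp [562.   84.7 400.6] F [ 1.4 -0.4 -0.6]
side 0.97 1540 (array([ 573.8, -136.9]), np.float64(0.031))
[[-0.022, 1.0, -0.0], [0.985, 0.021, -0.171], [-0.171, -0.004, -0.985]]
0.43 [303.7, 157.2] [ 568.44422904 -187.63875427  308.        ]
0.73 [312.4, 187.6]
```

View pics/e.png

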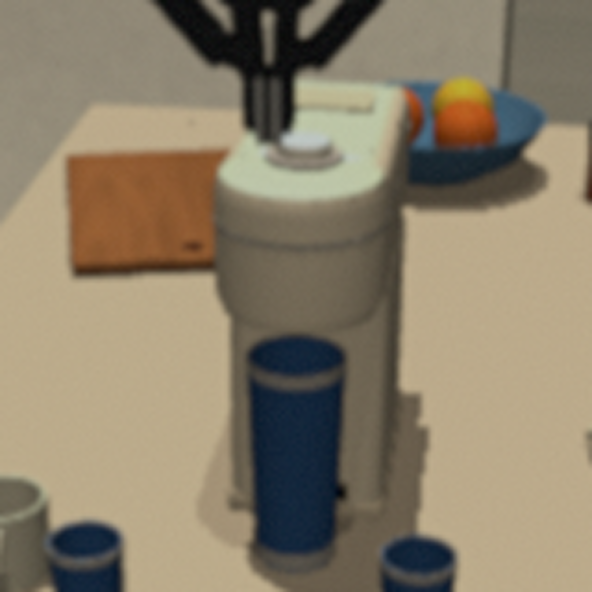

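The tumbler stands upright right below the head in the side view (mouth at crop (297,357), head front bottom at (305,325), head sides at 218 and 392). I'll check the machine pose against those edges.

Run:
```python
from h import *
p=camera_params("side")
def head(S,yaw,z):
    th=np.radians(yaw); f=np.array([np.cos(th),np.sin(th)]); l=np.array([-f[1],f[0]])
    # front edge: ellipse/arc from (x=18,|y|=60) to x=-42
    a=np.linspace(-np.pi/2,np.pi/2,61); L=np.array([S+f*(-18+60*np.cos(t))+l*60*np.sin(t) for t in a])
    rear=np.array([S-f*240+l*s*60 for s in(-1,1)])
    q=np.vstack([L,rear]); return np.c_[q,np.full(len(q),z)]
for S,yw in(((571,-136),90),((571,-136),87),((575,-136),88),((571,-145),87)):
    S=np.array(S,float)
    for z in(300,195):
        q=(proj(p,head(S,yw,z))-[220,120]+.5)*3.7
        print(S,yw,z,"L",q[:61,0].min().round(),"R",q[:61,0].max().round(),"bottom",q[:61,1].max().round(),"rear",q[61:].round().tolist())
    th=np.radians(yw); print("btn",((proj(p,[[S[0]-35*np.cos(th),S[1]-35*np.sin(th),310]])-[220,120]+.5)*3.7).round())
```

```text
[ 571. -136.] 90 300 L 214.0 R 390.0 bottom 196.0 rear [[258.0, 74.0], [407.0, 80.0]]
[ 571. -136.] 90 195 L 217.0 R 386.0 bottom 343.0 rear [[259.0, 197.0], [402.0, 204.0]]
btn [[305. 144.]]
[ 571. -136.] 87 300 L 216.0 R 391.0 bottom 196.0 rear [[274.0, 73.0], [422.0, 82.0]]
[ 571. -136.] 87 195 L 219.0 R 387.0 bottom 343.0 rear [[274.0, 196.0], [417.0, 206.0]]
btn [[308. 144.]]
[ 575. -136.] 88 300 L 210.0 R 385.0 bottom 196.0 rear [[264.0, 73.0], [412.0, 81.0]]
[ 575. -136.] 88 195 L 213.0 R 381.0 bottom 342.0 rear [[265.0, 196.0], [407.0, 205.0]]
btn [[301. 144.]]
[ 571. -145.] 87 300 L 218.0 R 392.0 bottom 191.0 rear [[276.0, 70.0], [423.0, 79.0]]
[ 571. -145.] 87 195 L 221.0 R 388.0 bottom 337.0 rear [[276.0, 193.0], [418.0, 202.0]]
btn [[309. 140.]]
```

The edges match a spout at (570.5,-137) and a button at (569.5,-172). The tumbler is within about 3 mm. Moving above the button.

Request:
{"api": "move_arm", "payload": {
  "steps": [
    {"linear": [3,-55,0],"rotation": [0.17,0,-0.02],"grip": 255},
    {"linear": [3,-60,0],"rotation": [0,0,0],"grip": 255},
    {"linear": [2,-60,0],"rotation": [0,0,0],"grip": 255},
    {"linear": [0,-55,-10],"rotation": [0,0,0],"grip": 255},
    {"linear": [0,-27,-20],"rotation": [0,0,0],"grip": 255},
    {"linear": [0,0,0],"rotation": [0,0,0],"grip": 255}
  ]
}}

```text
clock: 11.52
position: [567.4, -170.4, 354.0]
tool_rot: [0.7, 0.714, -0.003, -0.01]
force: [0.4, 0.7, 0.1]
opening: -0.002
```

Run:
```python
from h import *
from scipy.spatial.transform import Rotation as R
s=read_state(); print(s["position"],R.from_quat(s["tool_rot"]).as_matrix().round(3).tolist())
p=camera_params("wrist"); im=grab_frame("wrist")
for r in trace("brew_button_top","wrist")[:2]: print(r["conf"],r["location"],at_z(p,r["location"],310))
cv2.imwrite("pics/f.png",im)
```

```text
[ 567.38535074 -170.43119485  353.96350588] [[-0.019, 1.0, -0.018], [1.0, 0.02, 0.009], [0.01, -0.018, -1.0]]
0.91 [328.7, 276.3] [ 571.28104604 -167.15908858  310.        ]
```

View pics/f.png

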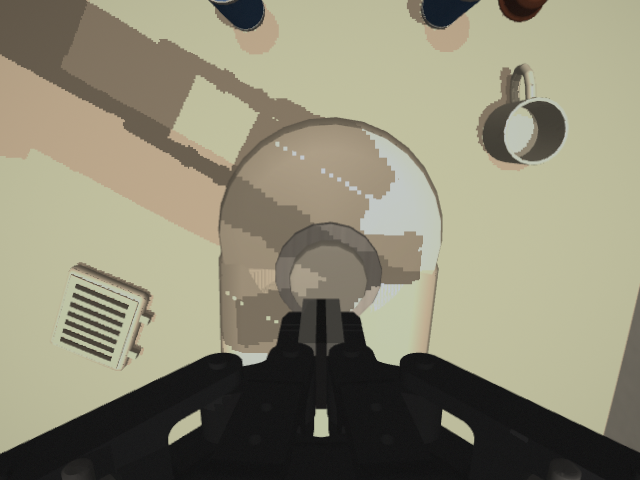

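The wrist view shows the button circle centred at (329,285), so it is at about (571.3,-171.6). I'll shift over it and press.

Request:
{"api": "move_arm", "payload": {
  "steps": [
    {"linear": [4,-1,-15],"rotation": [0,0,0],"grip": 255},
    {"linear": [0,0,-18],"rotation": [0,0,0],"grip": 255},
    {"linear": [0,0,-6],"rotation": [0,0,0],"grip": 255},
    {"linear": [0,0,-3],"rotation": [0,0,0],"grip": 255}
  ]
}}

```text
clock: 12.12
position: [573.6, -166.2, 313.2]
tool_rot: [0.697, 0.717, -0.002, -0.007]
force: [0.0, -0.4, 2.1]
opening: 0.003
```

Request:
{"api": "move_arm", "payload": {
  "steps": [
    {"linear": [-2,-5,0],"rotation": [0,0,0],"grip": 255},
    {"linear": [0,0,-3],"rotation": [0,0,0],"grip": 255},
    {"linear": [0,0,-3],"rotation": [0,0,0],"grip": 255}
  ]
}}

```text
clock: 12.5
position: [571.8, -171.7, 309.2]
tool_rot: [0.697, 0.717, -0.001, -0.006]
force: [-1.5, 2.5, 5.4]
opening: -0.002
```

Request:
{"api": "move_arm", "payload": {
  "steps": [
    {"linear": [0,0,-3],"rotation": [0,0,0],"grip": 255},
    {"linear": [0,0,-2],"rotation": [0,0,0],"grip": 255}
  ]
}}

```text
clock: 12.75
position: [571.9, -171.7, 307.9]
tool_rot: [0.697, 0.717, -0.001, -0.004]
force: [-5.4, 2.1, 10.9]
opening: -0.002
```

Request:
{"api": "move_arm", "payload": {
  "steps": [
    {"linear": [0,0,-3],"rotation": [0,0,0],"grip": 255},
    {"linear": [0,0,-3],"rotation": [0,0,0],"grip": 255}
  ]
}}

```text
clock: 13.0
position: [571.9, -171.7, 307.9]
tool_rot: [0.697, 0.717, -0.001, -0.002]
force: [-6.3, 2.4, 13.5]
opening: -0.0
```

Run:
```python
from h import *
s=read_state(); print(s["clock"],s["position"],s["force"])
a=grab_frame("scene")[240:330,230:330]; b=grab_frame("side")[130:220,260:340]
cv2.imwrite("pics/g.png",np.hstack([cv2.resize(a,None,fx=4.2,fy=4.2,interpolation=2),cv2.resize(b,None,fx=4.2,fy=4.2,interpolation=2)]))
```

```text
13.0 [ 571.88818688 -171.74549329  307.88625139] [-6.27073311  2.38372129 13.54948463]
```

View pics/g.png

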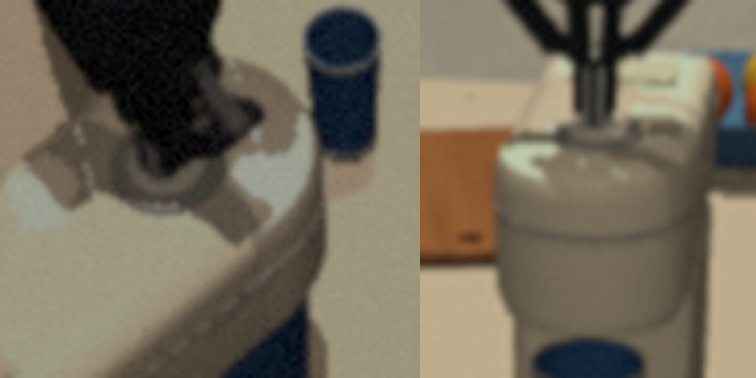

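The force-depth record (2 N at 313.2, 5.4 N at 309.2, hard stop at 307.9) fits the 1.5–5 N spring over the full 6 mm, and the button looks flush with its ring. Releasing straight up and clearing away.

Request:
{"api": "move_arm", "payload": {
  "steps": [
    {"linear": [0,0,3],"rotation": [0,0,0],"grip": 255},
    {"linear": [0,0,15],"rotation": [0,0,0],"grip": 255},
    {"linear": [0,0,40],"rotation": [0,0,0],"grip": 255},
    {"linear": [-20,40,30],"rotation": [0,0,0],"grip": 255},
    {"linear": [-20,60,0],"rotation": [0,0,0],"grip": 255},
    {"linear": [-20,60,0],"rotation": [0,0,0],"grip": 255},
    {"linear": [-30,50,0],"rotation": [0,0,0],"grip": 255},
    {"linear": [-40,40,0],"rotation": [0,0,0],"grip": 255},
    {"linear": [0,0,0],"rotation": [0,0,0],"grip": 255},
    {"linear": [0,0,0],"rotation": [0,0,0],"grip": 255}
  ]
}}

```text
clock: 14.35
position: [438.4, 83.6, 400.7]
tool_rot: [0.698, 0.716, 0.002, -0.001]
force: [-0.8, -0.3, -0.6]
opening: -0.0
```

```bash
python3 look.py 571 -136
python3 - <<'E'
from h import *
a=grab_frame("scene")[230:350,220:330]; b=grab_frame("side")[130:280,240:360]
cv2.imwrite("pics/i.png",np.hstack([cv2.resize(a,(440,480),interpolation=2),cv2.resize(b,(360,480),interpolation=2)]))
E
```

```text
tcp [438.4  83.6 400.7] F [-0.8 -0.3 -0.6]
side 0.7 1513 (array([ 573.7, -138.7]), np.float64(0.032))
```

View pics/i.png

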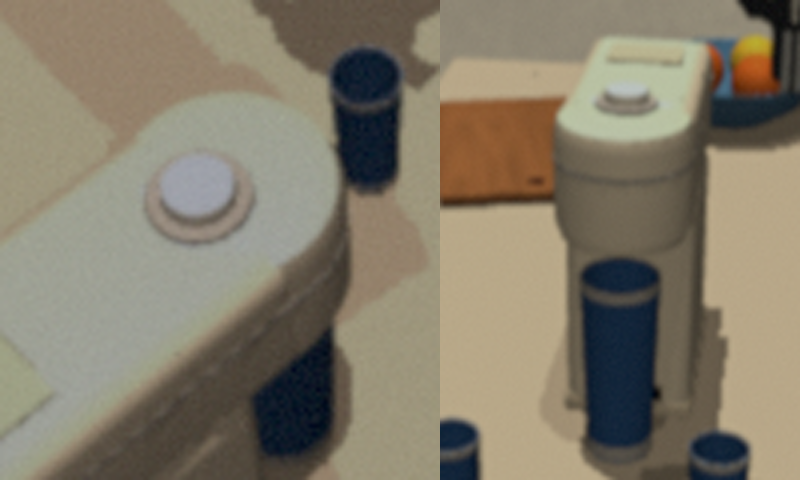

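The button is up again (scene crop (197,187)), the tumbler is upright under the head at about (573,-138) against a spout at (571,-137), and the robot touches nothing. Handing in.

```bash
python3 -c "
from bench import *
print(close_job())"
```

```text
the job is handed in; nothing more can be done
None
```

The tumbler now stands under the spout, the brew button has been pressed and released, and the job was handed in at about 15 s of the 54 s allowed. I received no verdict.

- **Tumbler:** I slid the largest blue tumbler about 195 mm, pushing low with the half-closed fingertips of the tilted tool. The force readings taken between moves stayed near 2 N or less. My last fit, from the side camera only, put it upright at about (573.7, -138.7). I put the spout at about (571, -137), so it is roughly 3 mm off centre against the 18 mm allowed.
- **Button:** The press ended at a hard stop with 13.5 N, and the last picture shows the button back up. The stop came at a tool height of 307.9 mm, where I expected 304 mm. First contact also came about 4 mm high, so the stroke fits the full 6 mm and the shut fingertips seem to reach about 4 mm beyond the tool point. I could not read the button's travel directly.
- **Surroundings:** The robot touches nothing. I saw no bystander moved in any picture, but I did not re-measure the drip tray, pod tray, pod or cup at the end.
- **Disagreements:** Spout estimates varied by about 6 mm in x (567 to 573) between cameras. The final wrist and scene checks did not give a usable tumbler fit.

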